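# Scan the job card and tip the batch into the bin

## Task

Book in the batch of wooden blocks: take the hand scanner from its rest and aim it squarely at the middle of the code on the slanted job card, with its window about 8 cm from the card, and hold it steady there for a good second and a half. Lay the scanner back in its rest the way it lay and let go; then lift the pan by its ball handle to tip all four blocks into the bin, and lower the pan back to level. Do not disturb the bundle, the jar or the tube standing near by.

Things in the scene. Friction and masses are not known exactly. Their poses are not given: they have to be found in the camera images.
- scanner: loose grey hand scanner, 0.16 kg: handle 150 long (x -85 to +65), 30 wide, 28 high; head at the +x end bent 60 degrees down (44 wide, to x = +98 and 31 below the handle's underside). Origin under the handle near the balance point; x towards the head, z up as it lies. The beam leaves the window along (0.5, 0, -0.866): with the handle level, forward and 60 degrees down
- scanner_grip (a point): middle of the scanner's handle, at (-10, 0, 14) in the scanner's frame: grasp here across the 30 wide handle, from above, between the two saddles of the rest
- scanner_window (a point): centre of the scanner's window, at (84.5, 0, -23) in the scanner's frame; z is the beam direction
- scanner_aim (a point): point on the beam 80 ahead of the window, at (124.5, 0, -92.3) in the scanner's frame; it should lie on the middle of the code
- rest: fixed dark steel scanner rest: base plate 170 x 85 x 12 with two upright U-shaped saddles 10 thick across it at x = -60 and x = +32; their floor is 50 above the bench, their cheeks flare, 38 apart at the floor and rising 18. Origin on the bench; x towards where the scanner's head goes
- rest_seat (a point): where the scanner's origin lies when it is home in the rest: 50 above the rest's origin; same axes as the rest and the scanner at home
- card_stand: fixed wooden stand, base 110 x 110; it carries the slanted card board. Origin on the bench under the middle of the code; -x is the way the card faces, horizontally
- label: square white job card 66 x 66 with a black square code 42 x 42 in its middle, on a slanted board 110 x 100. Origin at the middle of the code, 54 above the bench; z is the outward normal of the card, 30 degrees off vertical, leaning towards the stand's -x
- station: fixed tipping station of plywood: an open bin with an aluminium pan hinged above its edge. Origin on the bench under the hinge; +x is the direction in which the pan tips; the hinge axis is along y, 122 above the bench
- bin_in (a point): centre of the bin's inner floor, 8 above the bench, at x = +60 of the station; same axes. The bin is inside 154 (x) by 150 (y); its walls stand 116 (towards the pan), 146 (sides) and 176 (far side) above the bench
- pan (a joint): tilt of the pan: 0 level, resting on its stop; grows as the handle end rises, up to 1.4 rad. The pan (0.3 kg) is 150 long by 122 wide with 36 high walls and no wall on the side towards the bin; it falls back when let go
- pan_ball (a point): centre of the black ball (30 in diameter) at the end of the pan's handle rod, 60 behind the pan; with the pan level it is 147 above the bench, 210 from the hinge axis horizontally and 25 above it. The ball may turn between the fingers, so the gripper can point down all the way
- block1: loose light wooden block 46 x 24 x 22, 16 g, lying on the pan at first; origin at the centre of its underside
- block2: loose light wooden block 46 x 24 x 22, 16 g, lying on the pan at first; origin at the centre of its underside
- block3: loose light wooden block 46 x 24 x 22, 16 g, lying on the pan at first; origin at the centre of its underside
- block4: loose light wooden block 46 x 24 x 22, 16 g, lying on the pan at first; origin at the centre of its underside
- bundle: bystander: upright round bundle of wood splints, 52 in diameter, 100 high; origin at the centre of its underside
- jar: bystander: glass jar with a steel lid, 76 in diameter, 110 high; origin at the centre of its underside
- tube: bystander: upright cardboard tube, 48 in diameter, 60 high; origin at the centre of its underside
There are look-alikes about, which are no part of the job. Leave any purple or turquoise look-alike of the block1 alone.

How it is judged:
On the way, in this order (a step that is already met when the one before it is completed fails the run):
1. for 1 s the scanner is held still (under 20 mm/s), window 50 to 110 mm off the card, aim point within 20 mm of the middle each way, beam within 15 degrees of the normal (z of scanner_window in the frame of label between 0.05 and 0.11 m and x of scanner_aim in the frame of label between -0.02 and 0.02 m and y of scanner_aim in the frame of label between -0.02 and 0.02 m and angle between the z axis of scanner_window and the z axis of label, either way round below 0.26 rad and linear speed of scanner below 0.02 m/s and angular speed of scanner below 0.15 rad/s), for 1 s.
2. the scanner lies back in its rest, let go (horizontal distance between scanner and rest_seat below 0.02 m and z of scanner in the frame of rest_seat between -0.008 and 0.008 m and angle between scanner's own z axis and vertical below 0.12 rad and contact force between the fingers and scanner below 0.1 N), for 0.2 s.
3. all four blocks are in the bin (x of block1 in the frame of bin_in between -0.079 and 0.079 m and y of block1 in the frame of bin_in between -0.077 and 0.077 m and z of block1 in the frame of bin_in between -0.01 and 0.085 m and x of block2 in the frame of bin_in between -0.079 and 0.079 m and y of block2 in the frame of bin_in between -0.077 and 0.077 m and z of block2 in the frame of bin_in between -0.01 and 0.085 m and x of block3 in the frame of bin_in between -0.079 and 0.079 m and y of block3 in the frame of bin_in between -0.077 and 0.077 m and z of block3 in the frame of bin_in between -0.01 and 0.085 m and x of block4 in the frame of bin_in between -0.079 and 0.079 m and y of block4 in the frame of bin_in between -0.077 and 0.077 m and z of block4 in the frame of bin_in between -0.01 and 0.085 m), for 0.2 s.
At the end, for the whole second after the job is handed in: all four blocks lie at rest inside the bin, the pan is back level (tilt under 0.06 rad), and the scanner lies still in both saddles of its rest, the way it lay at first (origin within 20 mm of its seat, height within 8 mm, tilt under 0.12 rad), let go (all of step 2 and all of step 3 and value of joint pan below 0.06 rad and linear speed of scanner below 0.02 m/s and linear speed of each of block1, block2, block3, block4 below 0.03 m/s); the robot touches nothing.
It fails at once if the bundle is knocked or moved by more than 30 mm (distance of bundle from where it was at the start of the episode above 0.03 m or angle between bundle's own z axis and vertical above 0.5 rad).
It fails at once if the jar is knocked or moved by more than 30 mm (distance of jar from where it was at the start of the episode above 0.03 m or angle between jar's own z axis and vertical above 0.5 rad).
It fails at once if the tube is knocked or moved by more than 30 mm (distance of tube from where it was at the start of the episode above 0.03 m or angle between tube's own z axis and vertical above 0.5 rad).
It also fails if it takes over 64 s, if anything falls off the work surface, if the arm or the gripper's body presses on something with over 40 N, if the wrist force passes 120 N, or if a joint passes its speed limit or range.

## Robot

A 6-joint arm with a two-finger parallel gripper is mounted at the origin on the work surface. World frame = base frame: x ahead of the robot, y to its left, z up, the work surface at z = 0. Lengths are in m, angles in rad, forces in N, time in s.
With the tool pointing down it reaches from about 0.35 to 0.775 m from the base axis. Payload 7.3 kg.
Tool frame: the origin (TCP) lies at the very end of the fingers, on their centre line; the grasp point (between the pads) lies 19 mm behind it; z points along the fingers, y is the line along which they close (so a half turn about z gives the same grasp; the last joint's range is limited). The gripper opens to 92 mm and grips with 3 to 60 N. Pads are 19 mm wide; open, the fingers measure 130 mm over their backs; the gripper's body (75 mm by 190 mm) begins 47 mm behind the grasp point.
Start: joints at [0.989, 0.342, 1.524, -0, 1.275, -0.146], TCP at [0.222, 0.476, 0.227] pointing down, gripper open.
Joint ranges: [-2.53, 2.53], [-0.77, 2.02], [0.04, 2.7], [-1, 4.14], [0.28, 2.66], [-3.11, 3.11]. Speed limits (rad/s): [2.57, 2.57, 3.14, 3.14, 3.14, 3.14].

## Interface

Orientations are given as [roll, pitch, yaw] about the fixed x, y, z axes, in that order (R = Rz(yaw) Ry(pitch) Rx(roll)).
In Python, from cell import observe, read_camera, get_calibration, hand_in, search_frame gives the robot as it stands.
- The arm moves only by the tool step_arm, never from a script. Its argument "commands" is a list of rows, each an object with "translation": the shift along the tool's x, y, z in mm, a list of three; "roll": the turn about the tool's z in rad. In form: [{"translation": [x, y, z], "roll": roll}, ...]. A call has 1 to 20 rows; each row shifts and turns the commanded pose from where the row before left it, along the tool's axes as they then stand; what a row does not reach is not made up. A row lasts 1/12 s, in which the tool goes at most 41.7 mm and 7.16 degrees, less where a joint would pass 70% of its speed; a pose out of reach is approached as far as the arm can. A call is refused whole if a number of a shift passes 41.7 or a number of a turn 0.125, either way. A call with a gripper value outside its range is refused whole. "fingers" is the opening, from 0 (shut) to 1 (fully open), set as the call begins (left out, the last holds). The fingers move at their own pace and stop on an object; "grip_force" is the grip in N (left out, the last holds). Time passes only in rows, so rows that do not move let the fingers close. It gives the time, the measured TCP pose, the force, the opening and the grip force at its end, in the units of the state.
- observe(): the state, without advancing time (a new reading comes with each control period).
- read_camera(name): name is "scene" or "side" or "wrist"; returns the picture (400x640x3 uint8, red, green, blue); there is no depth.
- get_calibration(name): a dict with "camera_matrix" (3x3 intrinsics, pixels), "world_from_camera" (4x4, takes a point from camera to world coordinates). Camera axes: x right, y up, looking along -z (the intrinsics and any distortion apply to the point x, -y, -z); pixel columns grow to the right and rows downward; lengths in m; the calibration is good to about 2 mm. A picture is of the moment at which its call begins: read the wrist's pose just before it. get_calibration takes no time and is no camera call; for the wrist camera it gives the pose at the moment of the call.
- hand_in(): hands the job in; it is judged then, once.
Trained networks look in the newest picture that a camera, given by its name, has taken for a name from the list of things; names that differ only in an ending like _2 or _b are one class to them, and where a whole thing is asked for, a point or a joint stands for the part that bears it (a point fixed in the world has none). Each returns a list of dicts, best first, with "confidence" (0 to 1); they miss things now and then, are a little off and sometimes report something else, mostly with a low value. They report only what shows in the picture. A call takes as long as a camera call. They do not tell look-alikes from the thing itself.
- search_frame(camera, name): "at" ([x, y, z] in m, in world coordinates, good to about 4 mm: the middle of the surface that is visible of it).
The state is a dict: "time": time; "qpos": joint angles; "qvel": joint speeds; "joint_efforts": joint torques, N m; "tool_pos": TCP position; "tool_rot": TCP orientation; "contact_force": force on the tool from outside, world axes, zero at the start; "torque": the same for the moment, N m; "opening": finger opening in m; "grip_force": force on a finger pad.
Only numpy, scipy, OpenCV 4.12 (cv2) and the standard library are available. Lean on these libraries where they do the work, as an engineer would, in place of code of your own. Each camera call takes 0.05 s, during which the arm holds its last target. There are 200 camera calls.

## Working session

There is one attempt and no reset: what is moved stays moved. The work goes in short steps, Python scripts to look and compute and a tool call to move; the robot and the scene stay as the last step left them, time stands still between calls to the robot, and variables do not carry over. Pictures are saved under pics/ and viewed, at most 10 in all, crops included, and the job is handed in when it is done.

Besides the shell and the picture viewer there is one more tool, called as name(argument=value, ...) on one line, values as JSON. step_arm: Moves the arm, as the interface text tells. Its arguments: {"type":"object","properties":{"commands":{"type":"array"},"fingers":{"type":"number"},"grip_force":{"type":"number"}},"required":["commands"]}

```bash
mkdir -p pics
python3 - <<'E'
from cell import *
import cv2
s=observe();print(s['time'],s['tool_pos'],s['tool_rot'])
for c in ['scene','side','wrist']:
    im=read_camera(c);cv2.imwrite(f'pics/{c}0.png',im[:,:,::-1])
    K=get_calibration(c);print(c,K['camera_matrix'],K['world_from_camera'])
for c in ['scene','side']:
    for n in ['scanner','rest','card_stand','label','station','pan_ball','block1','bundle','jar','tube']:
        print(c,n,[([round(float(v),3) for v in d['at']],round(d['confidence'],2)) for d in search_frame(c,n)])
E
```

```text
0.0 [0.22137922 0.47559396 0.22604678] [-3.14005846e+00 -2.33137400e-04  2.70576823e+00]
scene [[476.13302006   0.         326.06595453]
 [  0.         476.13302006 191.27612537]
 [  0.           0.           1.        ]] [[ 0.34995019 -0.80123104  0.48534903  1.20037712]
 [ 0.93672001  0.30456314 -0.17261785 -0.21032291]
 [-0.00951265  0.5150438   0.85711107  1.21010848]
 [ 0.          0.          0.          1.        ]]
side [[445.31255964   0.         320.24188558]
 [  0.         445.31255964 197.88387966]
 [  0.           0.           1.        ]] [[ 0.97713294  0.15943023 -0.14068841  0.40997525]
 [-0.21209164  0.68378062 -0.69818421 -0.74529798]
 [-0.01511167  0.71205762  0.70195839  0.88864714]
 [ 0.          0.          0.          1.        ]]
wrist [[316.26422769   0.         314.23171768]
 [  0.         316.26422769 196.78601159]
 [  0.           0.           1.        ]] [[ 4.21909699e-01 -8.75878861e-01 -2.34154706e-01  1.57880399e-01]
 [ 9.06637336e-01  4.07318453e-01  1.10001904e-01  5.05089111e-01]
 [-9.72810261e-04 -2.58704269e-01  9.65956083e-01  3.83675660e-01]
 [
[... 695 characters left out ...]
0.806, -0.016, 0.107], 0.87)]
scene tube [([0.572, 0.417, 0.034], 0.86), ([0.502, 0.117, 0.153], 0.59)]
side scanner []
side rest [([0.64, -0.203, 0.011], 0.75)]
side card_stand [([0.501, -0.281, 0.044], 0.81)]
side label [([0.503, -0.27, 0.055], 0.59)]
side station [([0.611, 0.152, 0.106], 0.67)]
side pan_ball [([0.517, 0.099, 0.149], 0.57)]
side block1 [([0.383, -0.015, 0.019], 0.69), ([0.581, 0.123, 0.153], 0.68), ([0.498, 0.114, 0.152], 0.63), ([0.544, 0.075, 0.151], 0.63), ([0.385, 0.179, 0.019], 0.62), ([0.54, 0.153, 0.152], 0.56)]
side bundle [([0.421, 0.302, 0.07], 0.58)]
side jar [([0.782, -0.033, 0.085], 0.71)]
side tube [([0.56, 0.411, 0.047], 0.46), ([0.521, 0.097, 0.148], 0.45)]
```

View pics/scene0.png

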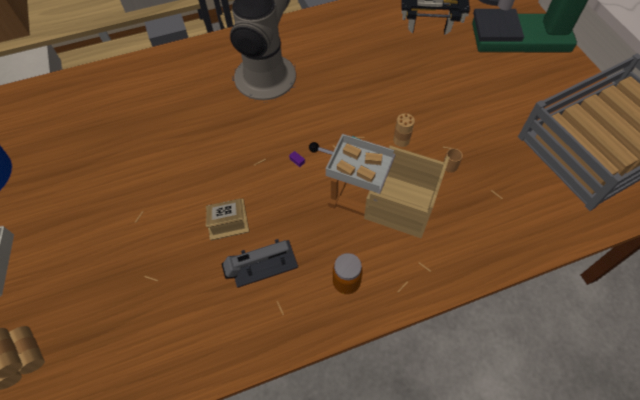

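View pics/side0.png

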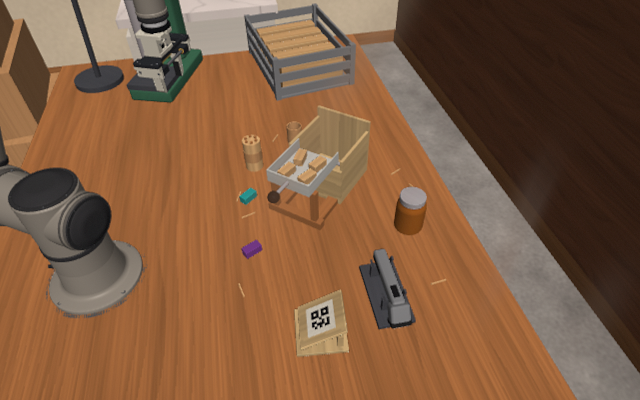

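The scene view shows the scanner at (260,258), card (225,212), ball (314,147), pan (362,162), bin (405,195), bundle (405,128), tube (453,160), jar (347,272) and the purple look-alike (297,158). The side view shows the ball at (273,197), scanner at (390,290) and turquoise look-alike (247,196). I'll take enlarged crops to triangulate from.

Run:
```python
import cv2, numpy as np
a=cv2.imread('pics/scene0.png');b=cv2.imread('pics/side0.png')
def c(im,x,y,w,h,k):return cv2.resize(im[y:y+h,x:x+w],None,fx=k,fy=k,interpolation=cv2.INTER_CUBIC)
A=c(a,200,190,110,100,4);B=c(b,290,240,90*14//10,100,4) 
cv2.imwrite('pics/cA.png',np.hstack([A[:, :400],B[:, :400]]) if 0 else c(a,200,192,108,98,6)[:588,:648])
cv2.imwrite('pics/cB.png',c(b,286,240,130,118,5))
cv2.imwrite('pics/cC.png',np.hstack([c(a,300,130,150,110,2.6*1.0),c(b,262,100,115,110,2.6)]))
```

```text
(no output)
```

View pics/cA.png

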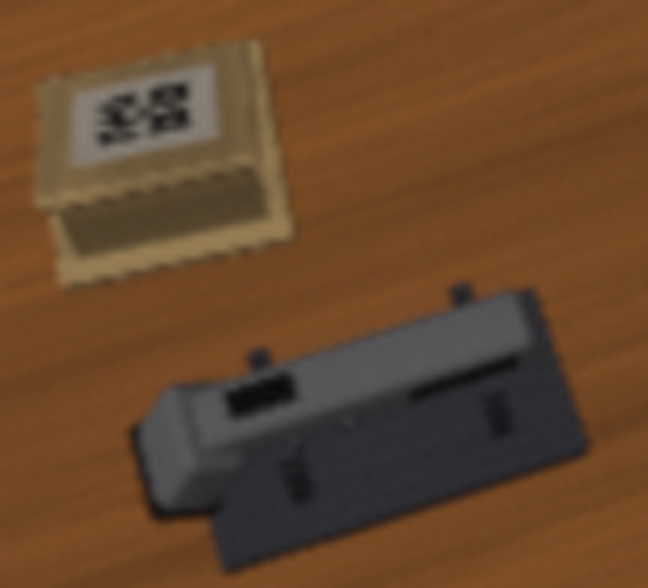

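View pics/cB.png

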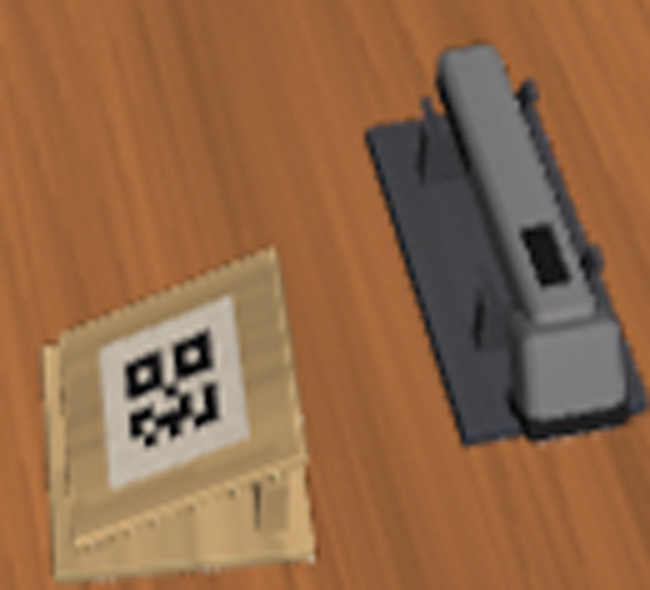

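View pics/cC.png

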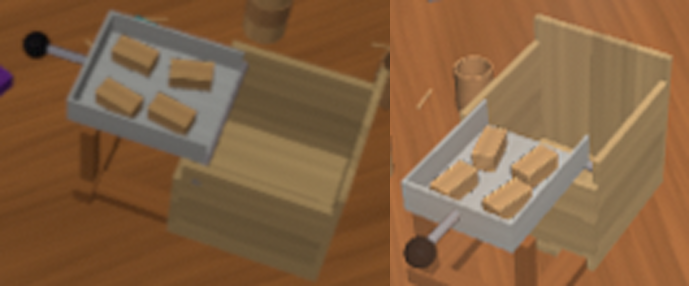

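The crops show the code centred at scene crop (145,113) and side crop (172,390). The scanner's head points towards the lower left in scene (towards -y), and the ball is at scene (313.8,147.3), side (273.5,196.9). The four natural-wood blocks are on the pan. The purple and turquoise ones lie on the bench, so they are the look-alikes.

```bash
cat > geo.py <<'E'
from cell import *
import numpy as np
def ray(c,uv,K=None):
    K=K or get_calibration(c);M=np.array(K['camera_matrix']);T=np.array(K['world_from_camera'])
    d=np.linalg.inv(M)@[uv[0],uv[1],1];d=T[:3,:3]@(d*[1,-1,-1]);return T[:3,3],d/np.linalg.norm(d)
def tri(a,b):
    A=0;B=0;R=[ray('scene',a),ray('side',b)]
    for o,d in R:
        P=np.eye(3)-np.outer(d,d);A=A+P;B=B+P@o
    p=np.linalg.solve(A,B);return p,max(np.linalg.norm((np.eye(3)-np.outer(d,d))@(p-o)) for o,d in R)
def onz(c,uv,z,K=None):
    o,d=ray(c,uv,K);return o+d*(z-o[2])/d[2]
A=lambda u,v:(200+u/6,192+v/6)
B=lambda u,v:(286+u/5,240+v/5)
C=lambda u,v:(300+u/2.6,130+v/2.6)
D=lambda u,v:(262+(u-390)/2.6,100+v/2.6)
E
python3 - <<'E'
from geo import *
np.set_printoptions(precision=4,suppress=True)
q=[(A(75,98),B(98,348+140)),(A(217,66),B(98,348)),(A(219,140),B(232,297)),(A(75,165),B(250,440))]
P=[tri(*x) for x in q]
for p in P:print('card',p)
P=np.array([p[0] for p in P])
print('center',P.mean(0),'code',tri(A(145,113),B(172,390)))
# correct plane: normal
n=np.cross(P[2]-P[0],P[3]-P[1]);n/=np.linalg.norm(n);n*=np.sign(n[2]);print('n',n,np.degrees(np.arccos(n[2])),np.degrees(np.arctan2(n[1],n[0])))
for i in range(4):print(P[(i+1)%4]-P[i],np.linalg.norm(P[(i+1)%4]-P[i]))
for n,c,p in [('s -x+y','side',B(368,130)),('s -x-y','side',B(462,443)),('s +x-y','side',B(648,408)),('c +x+y','scene',A(586,455)),('c +x-y','scene',A(228,572)),('c -x+y','scene',A(538,290))]:print(n,onz(c,p,.012))
print('scanner top edges z=.078')
for c,p in [('side',B(440,58)),('side',B(497,52)),('side',B(522,320)),('side',B(592,305)),('scene',A(520,293)),('scene',A(530,345)),('scene',A(180,388)),('scene',A(200,450))]:print(c,onz(c,p,.078)[:2])
print('ball',tri(C(36,45),D(420,252)))
print('farwall',tri(C(385,70),D(540,15)),tri(C(318,275),D(668,57)), onz('side',D(540,15),.176),onz('side',D(668,57),.176))
print('pan near',[onz('scene',C(*p),.158) for p in [(110,12),(70,103)]],[onz('side',D(*p),.158) for p in [(403,183),(513,238)]])
print('pan hinge',[onz('scene',C(*p),.158) for p in [(245,65),(208,150)]],[onz('side',D(*p),.158) for p in [(487,102),(588,138)]])
E
```

```text
card (array([ 0.4664, -0.2916,  0.0279]), np.float64(0.003309829183612661))
card (array([ 0.4773, -0.2258,  0.0307]), np.float64(0.000749713555751827))
card (array([ 0.5355, -0.2344,  0.0639]), np.float64(0.0008971723807996538))
card (array([ 0.5261, -0.3   ,  0.0639]), np.float64(0.000763235142178716))
center [ 0.5013 -0.2629  0.0466] code (array([ 0.502 , -0.2636,  0.05  ]), np.float64(0.00019407564491690882))
n [-0.4995  0.0589  0.8643] 30.197038488025587 173.28077601292398
[0.0108 0.0658 0.0028] 0.06678314758728979
[ 0.0582 -0.0086  0.0332] 0.06756272829072398
[-0.0094 -0.0656  0.0001] 0.06629046091082437
[-0.0596  0.0084 -0.036 ] 0.07018891898762303
s -x+y [ 0.6287 -0.1248  0.012 ]
s -x-y [ 0.6227 -0.2942  0.012 ]
s +x-y [ 0.7067 -0.296   0.012 ]
c +x+y [ 0.719  -0.1239  0.012 ]
c +x-y [ 0.7152 -0.2879  0.012 ]
c -x+y [ 0.6345 -0.1186  0.012 ]
scanner top edges z=.078
side [ 0.6558 -0.1395]
side [ 0.6824 -0.142 ]
side [ 0.648  -0.2799]
side [ 0.6788 -0.2795]
scene [ 0.6642 -0.1314]
scene [ 0.6892 -0.135 ]
scene [ 0.6552 -0.2815]
scene [ 0.6857 -0.2807]
ball (array([0.4514, 0.0228, 0.1444]), np.float64(0.0006228773926101709))
farwall (array([0.6311, 0.3353, 0.176 ]), np.float64(0.0010403528238026756)) (array([0.7732, 0.2057, 0.1556]), np.float64(0.03803542121974426)) [0.6316 0.3338 0.176 ] [0.7463 0.2238 0.176 ]
pan near [array([0.4488, 0.1079, 0.158 ]), array([0.5427, 0.0271, 0.158 ])] [array([0.4475, 0.1074, 0.158 ]), array([0.5357, 0.0083, 0.158 ])]
pan hinge [array([0.563 , 0.2134, 0.158 ]), array([0.644 , 0.1358, 0.158 ])] [array([0.5492, 0.2148, 0.158 ]), array([0.637, 0.133, 0.158])]
```

step_arm(commands=[{"translation":[0,0,0],"roll":0.117},{"translation":[0,0,0],"roll":0.117},{"translation":[0,0,0],"roll":0.117},{"translation":[0,0,0],"roll":0.117},{"translation":[0,0,0],"roll":0.117},{"translation":[0,0,0],"roll":0.117},{"translation":[0,0,0],"roll":0.117},{"translation":[0,0,0],"roll":0.117},{"translation":[0,0,0],"roll":0.117},{"translation":[0,0,0],"roll":0.117}], fingers=1)

```text
time: 1.98
tool_pos: [0.2216, 0.4759, 0.2267]
tool_rot: [3.142, -0.0, 1.53]
contact_force: [-0.3, 0.5, 0.7]
opening: 0.0919
grip_force: 0.0
```

step_arm(commands=[{"translation":[-32.8,23.6,0],"roll":0},{"translation":[-32.8,23.6,0],"roll":0},{"translation":[-32.8,23.6,0],"roll":0},{"translation":[-32.8,23.6,0],"roll":0},{"translation":[-32.8,23.6,0],"roll":0},{"translation":[-32.8,23.6,0],"roll":0},{"translation":[-32.8,23.6,0],"roll":0},{"translation":[-32.8,23.6,0],"roll":0},{"translation":[-32.8,23.6,0],"roll":0},{"translation":[-32.8,23.6,0],"roll":0},{"translation":[-32.8,23.6,0],"roll":0},{"translation":[-32.8,23.6,0],"roll":0},{"translation":[-32.8,23.6,0],"roll":0},{"translation":[-32.8,23.6,0],"roll":0},{"translation":[-32.8,23.6,0],"roll":0},{"translation":[-32.8,23.6,0],"roll":0},{"translation":[-32.8,23.6,0],"roll":0},{"translation":[-32.8,23.6,0],"roll":0},{"translation":[-32.8,23.6,0],"roll":0},{"translation":[-32.8,23.6,0],"roll":0}])

```text
time: 3.65
tool_pos: [0.671, -0.198, 0.2266]
tool_rot: [3.142, -0.0, 1.536]
contact_force: [0.8, 0.7, 0.3]
opening: 0.0917
grip_force: 0.0
```

step_arm(commands=[{"translation":[0,0,10],"roll":0},{"translation":[0,0,10],"roll":0},{"translation":[0,0,0],"roll":0},{"translation":[0,0,0],"roll":0}])

```text
time: 3.98
tool_pos: [0.6694, -0.1947, 0.2058]
tool_rot: [-3.139, -0.001, 1.537]
contact_force: [0.2, -0.7, -0.1]
opening: 0.092
grip_force: 0.0
```

Run:
```python
from geo import *
import cv2
s=observe();print(s['time'],s['tool_pos'],s['tool_rot'])
K=get_calibration('wrist');im=read_camera('wrist');print(K['world_from_camera'].round(4).tolist())
np.save('w1.npy',K['world_from_camera'])
cv2.imwrite('pics/w1.png',im[:,:,::-1])
for n in ['scanner','rest']:print(n,search_frame('wrist',n))
```

```text
3.9833 [ 0.66943286 -0.19468665  0.20583456] [-3.13907602e+00 -1.32756817e-03  1.53683817e+00]
[[0.9994, 0.0319, 0.0111, 0.6715], [-0.0337, 0.9658, 0.2573, -0.1256], [-0.0025, -0.2575, 0.9663, 0.3634], [0.0, 0.0, 0.0, 1.0]]
scanner [{'at': [0.6704, -0.1917, 0.0831], 'confidence': 0.69}]
rest [{'at': [0.6774, -0.1961, 0.0049], 'confidence': 0.97}]
```

View pics/w1.png

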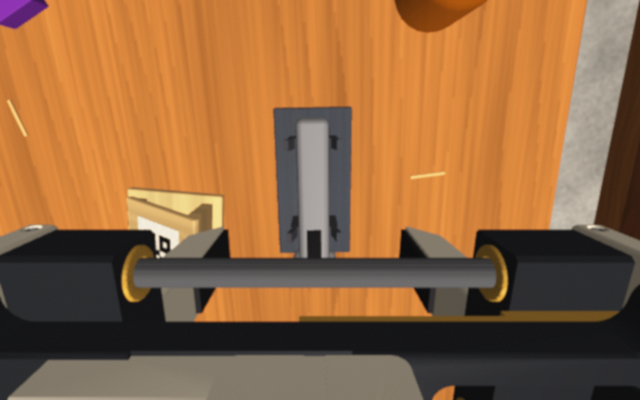

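The wrist view shows the rest plate corners at (275,108), (351,107), (279,251) and (350,252). The scanner handle spans columns 297–329, with its tail at row 121.

Run:
```python
from geo import *
K=get_calibration('wrist');K['world_from_camera']=np.load('w1.npy')
for uv,z in [((274.5,108),.012),((351,107),.012),((279,251),.012),((350,252),.012),((298,140),.078),((328.5,140),.078),((300,225),.078),((328,225),.078),((313,121),.078)]:print(uv,z,onz('wrist',uv,z,K).round(4))
```

```text
(274.5, 108) 0.012 [ 0.6283 -0.1194  0.012 ]
(351, 107) 0.012 [ 0.7101 -0.1212  0.012 ]
(279, 251) 0.012 [ 0.6228 -0.2853  0.012 ]
(350, 252) 0.012 [ 0.7083 -0.2894  0.012 ]
(298, 140) 0.078 [ 0.6555 -0.1487  0.078 ]
(328.5, 140) 0.078 [ 0.6827 -0.1496  0.078 ]
(300, 225) 0.078 [ 0.6537 -0.229   0.078 ]
(328, 225) 0.078 [ 0.6805 -0.2299  0.078 ]
(313, 121) 0.078 [ 0.6695 -0.1327  0.078 ]
```

step_arm(commands=[{"translation":[-5,-0.6,20],"roll":0},{"translation":[-5,-0.6,20],"roll":0},{"translation":[0,0,20],"roll":0},{"translation":[0,0,20],"roll":0},{"translation":[0,0,20],"roll":0},{"translation":[0,0,20],"roll":0},{"translation":[0,0,20],"roll":0},{"translation":[0,0,12],"roll":0},{"translation":[0,0,8],"roll":0},{"translation":[0,0,0],"roll":0},{"translation":[0,0,0],"roll":0}])

```text
time: 5.05
tool_pos: [0.6693, -0.206, 0.0476]
tool_rot: [3.141, 0.0, 1.536]
contact_force: [-0.1, 0.1, -0.3]
opening: 0.0916
grip_force: 0.0
```

step_arm(commands=[{"translation":[0,0,0],"roll":0},{"translation":[0,0,0],"roll":0},{"translation":[0,0,0],"roll":0},{"translation":[0,0,0],"roll":0},{"translation":[0,0,0],"roll":0},{"translation":[0,0,0],"roll":0},{"translation":[0,0,0],"roll":0},{"translation":[0,0,0],"roll":0},{"translation":[0,0,0],"roll":0},{"translation":[0,0,0],"roll":0}], fingers=0, grip_force=25)

```text
time: 5.88
tool_pos: [0.6687, -0.2061, 0.0467]
tool_rot: [-3.141, -0.0, 1.536]
contact_force: [1.0, 0.4, 0.7]
opening: 0.0297
grip_force: 22.4
```

step_arm(commands=[{"translation":[0,0,-10],"roll":0},{"translation":[0,0,-20],"roll":0},{"translation":[0,0,-25],"roll":0},{"translation":[0,0,-25],"roll":0},{"translation":[0,0,-25],"roll":0},{"translation":[0,0,-25],"roll":0},{"translation":[0,0,-20],"roll":0},{"translation":[0,0,0],"roll":0}])

```text
time: 6.55
tool_pos: [0.6707, -0.2068, 0.2027]
tool_rot: [3.133, 0.003, 1.536]
contact_force: [-0.0, -0.6, -1.2]
opening: 0.03
grip_force: 24.9
```

step_arm(commands=[{"translation":[-2,-12.4,0],"roll":0},{"translation":[-4,-24.8,0],"roll":0},{"translation":[-4,-24.8,0],"roll":0},{"translation":[-4,-24.8,0],"roll":0},{"translation":[-4,-24.8,0],"roll":0},{"translation":[-4,-24.8,0],"roll":0},{"translation":[-4,-24.8,0],"roll":0},{"translation":[-4,-24.8,0],"roll":0},{"translation":[-4,-24.8,0],"roll":0},{"translation":[-4,-24.8,0],"roll":0},{"translation":[-4,-24.8,0],"roll":0},{"translation":[-4,-24.8,0],"roll":0},{"translation":[-1.5,-12.4,0],"roll":0},{"translation":[0,0,0],"roll":0}])

```text
time: 7.72
tool_pos: [0.3675, -0.2428, 0.1962]
tool_rot: [-3.14, -0.001, 1.534]
contact_force: [1.1, -0.4, -1.2]
opening: 0.03
grip_force: 24.9
```

step_arm(commands=[{"translation":[0,0,0],"roll":-0.06},{"translation":[0,0,0],"roll":-0.12},{"translation":[0,0,0],"roll":-0.12},{"translation":[0,0,0],"roll":-0.12},{"translation":[0,0,0],"roll":-0.12},{"translation":[0,0,0],"roll":-0.12},{"translation":[0,0,0],"roll":-0.12},{"translation":[0,0,0],"roll":-0.12},{"translation":[0,0,0],"roll":-0.12},{"translation":[0,0,0],"roll":-0.12},{"translation":[0,0,0],"roll":-0.12},{"translation":[0,0,0],"roll":-0.12},{"translation":[0,0,0],"roll":-0.067},{"translation":[0,0,0],"roll":0},{"translation":[0,0,0],"roll":0}])

```text
time: 8.97
tool_pos: [0.3704, -0.243, 0.1964]
tool_rot: [3.141, -0.0, 2.981]
contact_force: [-0.3, -0.3, -1.9]
opening: 0.0297
grip_force: 24.9
```

Run:
```python
from geo import *
import cv2
s=observe();print(s['time'],s['tool_pos'],s['tool_rot'],s['opening'],s['grip_force'])
K=get_calibration('wrist');np.save('w2.npy',K['world_from_camera'])
im=read_camera('wrist');sd=read_camera('side');sc=read_camera('scene')
r=lambda m,x,y,w,h,k:cv2.resize(m[y:y+h,x:x+w,::-1],None,fx=k,fy=k,interpolation=cv2.INTER_CUBIC)
cv2.imwrite('pics/w2.png',np.hstack([r(sd,210,180,180,200,2.2),r(sc,150,150,170,187,2.3530)[:440]]))
cv2.imwrite('pics/w2w.png',im[:,:,::-1])
for n in ['label','scanner']:print(n,search_frame('side',n),search_frame('wrist',n))
```

```text
8.9667 [ 0.37035544 -0.2430088   0.19636048] [ 3.14113655e+00 -8.20443330e-06  2.98084900e+00] 0.029655260596024902 24.9315145611763
label [{'at': [0.5033, -0.2709, 0.0575], 'confidence': 0.87}, {'at': [0.5393, 0.1525, 0.1559], 'confidence': 0.54}, {'at': [0.5808, 0.123, 0.1519], 'confidence': 0.23}] [{'at': [0.4992, -0.2983, 0.0559], 'confidence': 0.63}]
scanner [{'at': [0.4369, -0.2591, 0.2213], 'confidence': 0.93}] [{'at': [0.3343, -0.2383, 0.2294], 'confidence': 0.86}]
```

View pics/w2.png

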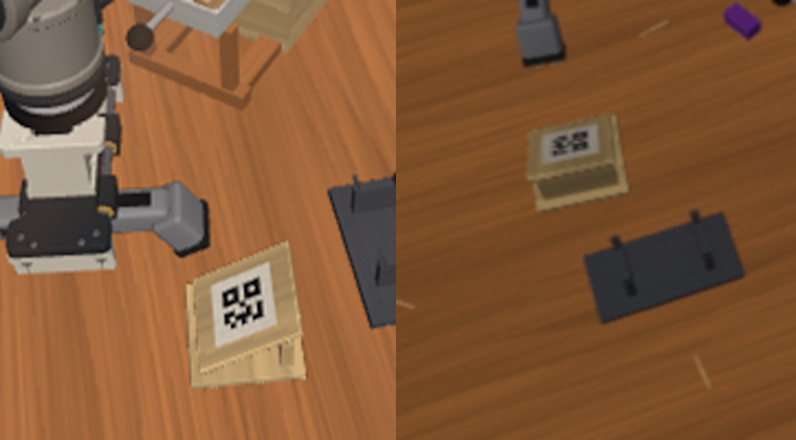

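The picture shows the scanner held level with its head over the front of the card; the code is at side crop (243,305). The rest is empty and undisturbed. Next I'll lower to the scan pose and hold.

step_arm(commands=[{"translation":[0,0,6],"roll":0},{"translation":[0,0,13],"roll":0},{"translation":[0,0,13],"roll":0},{"translation":[0,0,13],"roll":0},{"translation":[0,0,8],"roll":0},{"translation":[0,0,0],"roll":0},{"translation":[0,0,0],"roll":0},{"translation":[0,0,0],"roll":0},{"translation":[0,0,0],"roll":0},{"translation":[0,0,0],"roll":0}])

```text
time: 10.15
tool_pos: [0.37, -0.2434, 0.1443]
tool_rot: [-3.141, 0.001, 2.983]
contact_force: [0.9, -0.5, -2.0]
opening: 0.0298
grip_force: 24.9
```

Run:
```python
from geo import *
import cv2
s=observe();print(s['time'],s['tool_pos'],s['tool_rot'],s['opening'],s['grip_force'])
sd=read_camera('side');sc=read_camera('scene')
r=lambda m,x,y,w,h,k:cv2.resize(m[y:y+h,x:x+w,::-1],None,fx=k,fy=k,interpolation=cv2.INTER_CUBIC)
# project expected window/aim into pictures
yaw=s['tool_rot'][2]-np.radians(179.4);c,n=np.cos(yaw),np.sin(yaw)
o=s['tool_pos']+np.array([.010*c,.010*n,.019-.014])
pt=lambda x,y,z:o+[c*x-n*y,n*x+c*y,z]
for cam,im in [('side',sd),('scene',sc)]:
    K=get_calibration(cam);T=np.linalg.inv(K['world_from_camera']);im=im.copy()
    for p,col in [(pt(.1245,0,-.0923),(255,0,0)),(pt(.0845,0,-.023),(0,255,0)),(pt(.098,.022,-.0),(0,0,255)),(pt(-.085,0,.014),(255,255,0))]:
        q=T[:3,:3]@p+T[:3,3];u=K['camera_matrix']@(q*[1,-1,-1]);u=u[:2]/u[2];cv2.circle(im,tuple(int(round(v)) for v in u),1,col,-1)
    if cam=='side':a=r(im,210,180,180,200,2.2)
    else:b=r(im,150,150,170,187,2.353)
cv2.imwrite('pics/w3.png',np.hstack([a,b[:440]]))
```

```text
10.15 [ 0.37004504 -0.2434195   0.14428586] [-3.14093418e+00  1.12117263e-03  2.98282134e+00] 0.029789530987176984 24.93179887533188
```

View pics/w3.png

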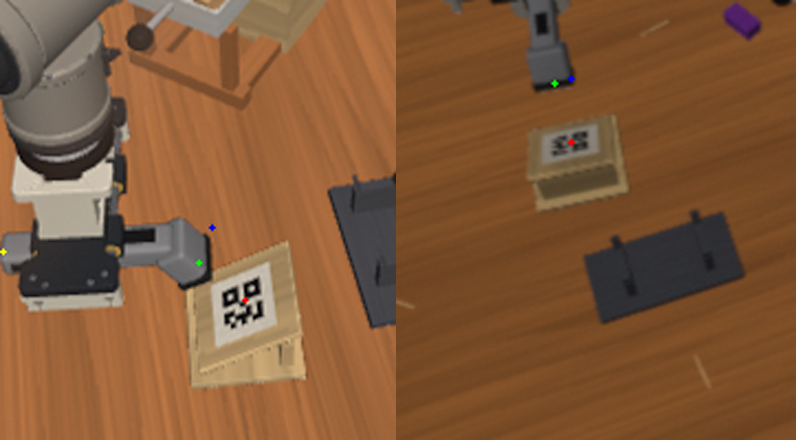

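step_arm(commands=[{"translation":[0,0,0],"roll":0},{"translation":[0,0,0],"roll":0},{"translation":[0,0,0],"roll":0},{"translation":[0,0,0],"roll":0},{"translation":[0,0,0],"roll":0},{"translation":[0,0,0],"roll":0},{"translation":[0,0,0],"roll":0},{"translation":[0,0,0],"roll":0},{"translation":[0,0,0],"roll":0},{"translation":[0,0,0],"roll":0},{"translation":[0,0,0],"roll":0},{"translation":[0,0,0],"roll":0},{"translation":[0,0,0],"roll":0},{"translation":[0,0,0],"roll":0},{"translation":[0,0,0],"roll":0},{"translation":[0,0,0],"roll":0},{"translation":[0,0,0],"roll":0},{"translation":[0,0,0],"roll":0},{"translation":[0,0,0],"roll":0},{"translation":[0,0,0],"roll":0}])

```text
time: 11.92
tool_pos: [0.3697, -0.2432, 0.1437]
tool_rot: [3.142, 0.0, 2.983]
contact_force: [-0.3, -0.0, -1.0]
opening: 0.03
grip_force: 24.9
```

In both views the predicted aim point sits on the code: side (245,300), scene (571,143). The window dot is on the head. The hold is done, so I'll retrace the path.

step_arm(commands=[{"translation":[0,0,-6],"roll":0},{"translation":[0,0,-13],"roll":0},{"translation":[0,0,-13],"roll":0},{"translation":[0,0,-13],"roll":0},{"translation":[0,0,-8],"roll":0},{"translation":[0,0,0],"roll":0.067},{"translation":[0,0,0],"roll":0.12},{"translation":[0,0,0],"roll":0.12},{"translation":[0,0,0],"roll":0.12},{"translation":[0,0,0],"roll":0.12},{"translation":[0,0,0],"roll":0.12},{"translation":[0,0,0],"roll":0.12},{"translation":[0,0,0],"roll":0.12},{"translation":[0,0,0],"roll":0.12},{"translation":[0,0,0],"roll":0.12},{"translation":[0,0,0],"roll":0.12},{"translation":[0,0,0],"roll":0.12},{"translation":[0,0,0],"roll":0.06},{"translation":[0,0,0],"roll":0}])

```text
time: 13.5
tool_pos: [0.3697, -0.2431, 0.1968]
tool_rot: [3.142, -0.0, 1.534]
contact_force: [-1.0, 0.4, -1.7]
opening: 0.0299
grip_force: 24.9
```

step_arm(commands=[{"translation":[1.5,12.4,0],"roll":0},{"translation":[4,24.8,0],"roll":0},{"translation":[4,24.8,0],"roll":0},{"translation":[4,24.8,0],"roll":0},{"translation":[4,24.8,0],"roll":0},{"translation":[4,24.8,0],"roll":0},{"translation":[4,24.8,0],"roll":0},{"translation":[4,24.8,0],"roll":0},{"translation":[4,24.8,0],"roll":0},{"translation":[4,24.8,0],"roll":0},{"translation":[4,24.8,0],"roll":0},{"translation":[4,24.8,0],"roll":0},{"translation":[2,12.4,0],"roll":0},{"translation":[0,0,0],"roll":0},{"translation":[0,0,0],"roll":0},{"translation":[0,0,0],"roll":0},{"translation":[0,0,0],"roll":0}])

```text
time: 14.92
tool_pos: [0.6681, -0.2063, 0.1969]
tool_rot: [-3.141, -0.0, 1.536]
contact_force: [0.2, -0.3, -1.6]
opening: 0.0299
grip_force: 24.9
```

step_arm(commands=[{"translation":[0,0,20],"roll":0},{"translation":[0,0,25],"roll":0},{"translation":[0,0,25],"roll":0},{"translation":[0,0,25],"roll":0},{"translation":[0,0,15],"roll":0},{"translation":[0,0,10],"roll":0},{"translation":[0,0,10],"roll":0},{"translation":[0,0,10],"roll":0},{"translation":[0,0,5],"roll":0},{"translation":[0,0,4],"roll":0},{"translation":[0,0,0],"roll":0},{"translation":[0,0,0],"roll":0},{"translation":[0,0,0],"roll":0}])

```text
time: 16.0
tool_pos: [0.6693, -0.2063, 0.0485]
tool_rot: [3.14, 0.0, 1.536]
contact_force: [0.4, 0.8, -1.0]
opening: 0.0295
grip_force: 24.9
```

step_arm(commands=[{"translation":[0,0,1],"roll":0},{"translation":[0,0,0],"roll":0},{"translation":[0,0,0],"roll":0}])

```text
time: 16.25
tool_pos: [0.6689, -0.2061, 0.047]
tool_rot: [3.141, 0.0, 1.536]
contact_force: [-0.4, 0.2, -1.7]
opening: 0.0302
grip_force: 24.9
```

step_arm(commands=[{"translation":[0,0,0],"roll":0},{"translation":[0,0,0],"roll":0},{"translation":[0,0,0],"roll":0},{"translation":[0,0,0],"roll":0},{"translation":[0,0,0],"roll":0},{"translation":[0,0,0],"roll":0},{"translation":[0,0,-20],"roll":0},{"translation":[0,0,-30],"roll":0},{"translation":[0,0,-30],"roll":0},{"translation":[0,0,-30],"roll":0},{"translation":[0,0,-30],"roll":0},{"translation":[0,0,-20],"roll":0},{"translation":[0,0,0],"roll":0},{"translation":[0,0,0],"roll":0}], fingers=1)

```text
time: 17.42
tool_pos: [0.6693, -0.2063, 0.2082]
tool_rot: [3.139, 0.001, 1.536]
contact_force: [-0.2, -0.8, -0.4]
opening: 0.0917
grip_force: 0.0
```

Run:
```python
from geo import *
import cv2
s=observe();print(s['time'],s['tool_pos'],s['tool_rot'])
im=read_camera('wrist');cv2.imwrite('pics/w4.png',im[:,:,::-1])
b=cv2.imread('pics/w1.png')
print(get_calibration('wrist')['world_from_camera'].round(4).tolist())
sd=read_camera('side');o=cv2.imread('pics/side0.png')
r=lambda m:cv2.resize(m[220:350,340:430],None,fx=3,fy=3,interpolation=cv2.INTER_CUBIC)
cv2.imwrite('pics/w4c.png',np.hstack([r(o),r(sd[:,:,::-1]),im[60:255,230:400,::-1].repeat(2,0).repeat(2,1)]))
```

```text
17.4167 [ 0.66930104 -0.20631796  0.20820962] [3.13872889e+00 1.05724725e-03 1.53577050e+00]
[[0.9994, 0.0335, 0.0093, 0.6704], [-0.0347, 0.9654, 0.2584, -0.1367], [-0.0003, -0.2586, 0.966, 0.3638], [0.0, 0.0, 0.0, 1.0]]
```

View pics/w4c.png

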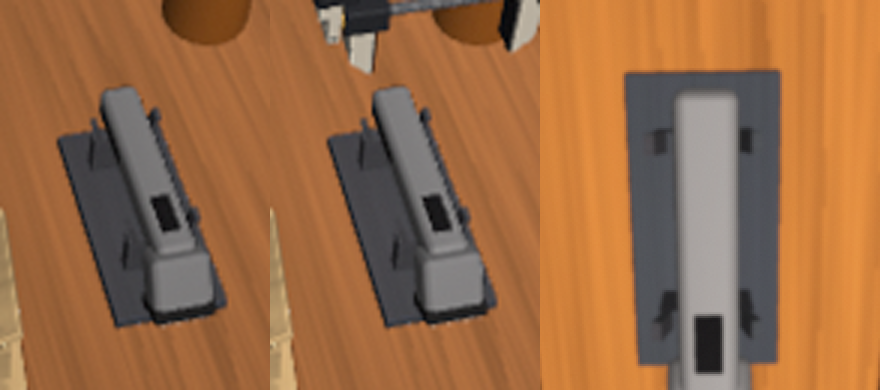

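The scanner is back exactly as it lay before (left: before, middle: after). The right-hand wrist crop shows it central between the saddles at crop column 708. Next is the ball.

step_arm(commands=[{"translation":[0,0,0],"roll":0.119},{"translation":[0,0,0],"roll":0.119},{"translation":[0,0,0],"roll":0.119},{"translation":[0,0,0],"roll":0.119},{"translation":[0,0,0],"roll":0.119},{"translation":[0,0,0],"roll":0.121},{"translation":[-5.9,-26.3,-3.5],"roll":0},{"translation":[-5.9,-26.3,-3.5],"roll":0},{"translation":[-5.9,-26.3,-3.5],"roll":0},{"translation":[-5.9,-26.3,-3.5],"roll":0},{"translation":[-5.9,-26.3,-3.5],"roll":0},{"translation":[-5.9,-26.3,-3.5],"roll":0},{"translation":[-5.9,-26.3,-3.5],"roll":0},{"translation":[-5.9,-26.3,-3.5],"roll":0},{"translation":[-5.9,-26.3,-3.5],"roll":0},{"translation":[-5.9,-26.3,-3.5],"roll":0},{"translation":[-5.9,-26.3,-3.5],"roll":0},{"translation":[-5.9,-26.3,-3.5],"roll":0},{"translation":[0,0,0],"roll":0},{"translation":[0,0,0],"roll":0}])

```text
time: 19.18
tool_pos: [0.3889, -0.042, 0.2482]
tool_rot: [-3.141, 0.0, 0.821]
contact_force: [0.4, 0.8, -0.1]
opening: 0.0918
grip_force: 0.0
```

Run:
```python
from geo import *
import cv2
s=observe();print(s['time'],s['tool_pos'],s['tool_rot'])
K=get_calibration('wrist');np.save('w5.npy',K['world_from_camera']);im=read_camera('wrist');cv2.imwrite('pics/w5.png',im[:,:,::-1])
for n in ['pan_ball','pan','block1']:print(n,search_frame('wrist',n))
g=cv2.cvtColor(im,cv2.COLOR_RGB2GRAY);m=(g<45).astype(np.uint8)
n,l,st,ce=cv2.connectedComponentsWithStats(m)
for i in range(1,n):
    if st[i,4]>80:print(st[i],ce[i].round(1),onz('wrist',ce[i],.147,K).round(4))
```

```text
19.1833 [ 0.38893706 -0.04200807  0.24819337] [-3.14082478e+00  3.24969293e-04  8.20595940e-01]
pan_ball [{'at': [0.4638, 0.0393, 0.1519], 'confidence': 0.59}, {'at': [0.4793, 0.0577, 0.1297], 'confidence': 0.3}]
pan [{'at': [0.4638, 0.0407, 0.1523], 'confidence': 0.78}, {'at': [0.6554, -0.1889, 0.0745], 'confidence': 0.29}]
block1 [{'at': [0.3794, -0.0105, 0.0226], 'confidence': 0.83}, {'at': [0.3857, 0.1774, 0.0192], 'confidence': 0.69}]
[505  31  73 151 427] [539.2 117.5] [ 0.5632 -0.1159  0.147 ]
[ 296   67   36   38 1085] [313.4  85.7] [0.4485 0.0236 0.147 ]
[ 535   67   68   45 1086] [569.6  86.3] [ 0.5932 -0.1118  0.147 ]
[575 127  40  32 664] [596.2 144.5] [ 0.5854 -0.1655  0.147 ]
[603 162  24  28 170] [613.4 177.2] [ 0.582  -0.1992  0.147 ]
[    0   231   640   169 35514] [237.8 319.7] [ 0.2534 -0.0807  0.147 ]
[203 231  27  28 417] [219.  248.3] [ 0.2944 -0.019   0.147 ]
[400 231  27  29 446] [409.7 248.1] [ 0.4181 -0.1339  0.147 ]
[ 465  230  169   86 4955] [536.5 258.3] [ 0.4948 -0.2187  0.147 ]
[195 288  19  24 272] [202.5 296.9] [ 0.2472 -0.0416  0.147 ]
[415 288  17  23 221] [424.6 296. ] [ 0.3982 -0.1809  0.147 ]
[454 384  42  16 616] [474.5 391.6] [ 0.3679 -0.3023  0.147 ]
[589 385  51  15 721] [614.9 392.2] [ 0.4716 -0.3998  0.147 ]
```

View pics/w5.png

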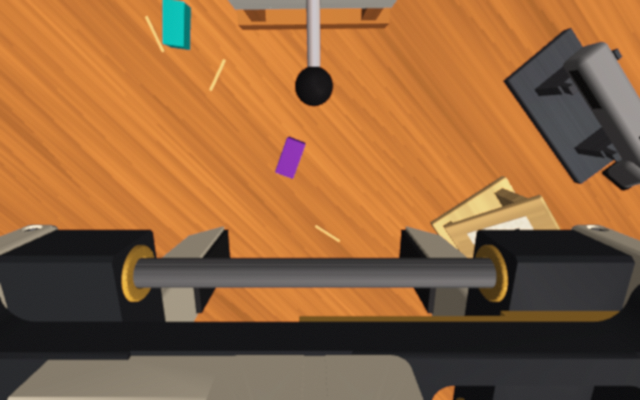

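The wrist view shows the ball at (313,86) with its rod along column 313, so the tool yaw already matches the station axis. Purple and turquoise look-alikes stay untouched.

step_arm(commands=[{"translation":[22,0,0],"roll":0},{"translation":[22,0,0],"roll":0},{"translation":[22,-0.5,0],"roll":0},{"translation":[22.5,-0.5,0],"roll":0},{"translation":[0,0,20],"roll":0},{"translation":[0,0,20],"roll":0},{"translation":[0,0,20],"roll":0},{"translation":[0,0,20],"roll":0},{"translation":[0,0,20],"roll":0},{"translation":[0,0,12],"roll":0},{"translation":[0,0,8],"roll":0},{"translation":[0,0,0],"roll":0},{"translation":[0,0,0],"roll":0}])

```text
time: 20.47
tool_pos: [0.4498, 0.0227, 0.1285]
tool_rot: [-3.141, 0.0, 0.819]
contact_force: [0.0, 1.2, 0.5]
opening: 0.0919
grip_force: 0.0
```

step_arm(commands=[{"translation":[0,0,0],"roll":0},{"translation":[0,0,0],"roll":0},{"translation":[0,0,0],"roll":0},{"translation":[0,0,0],"roll":0},{"translation":[0,0,0],"roll":0},{"translation":[0,0,0],"roll":0},{"translation":[0,0,0],"roll":0},{"translation":[0,0,0],"roll":0},{"translation":[0,0,0],"roll":0},{"translation":[0,0,0],"roll":0}], fingers=0, grip_force=20)

```text
time: 21.3
tool_pos: [0.4493, 0.023, 0.1287]
tool_rot: [-3.141, 0.0, 0.82]
contact_force: [-6.2, 7.6, 2.3]
opening: 0.0296
grip_force: 5.7
```

Run:
```python
import numpy as np
h=lambda t:np.array([-.21*np.cos(t)+.025*np.sin(t),.21*np.sin(t)+.025*np.cos(t)])*1000
t=np.linspace(0,1.25,31);p=np.array([h(a) for a in t]);print(np.diff(p,axis=0).round(1).tolist());print(p[-1]-p[0])
```

```text
[[1.2, 8.7], [1.6, 8.7], [1.9, 8.6], [2.3, 8.5], [2.7, 8.4], [3.0, 8.3], [3.3, 8.2], [3.7, 8.0], [4.0, 7.8], [4.3, 7.7], [4.7, 7.5], [5.0, 7.3], [5.3, 7.1], [5.5, 6.8], [5.8, 6.6], [6.1, 6.4], [6.4, 6.1], [6.6, 5.8], [6.8, 5.6], [7.1, 5.3], [7.3, 5.0], [7.5, 4.7], [7.7, 4.3], [7.8, 4.0], [8.0, 3.7], [8.2, 3.3], [8.3, 3.0], [8.4, 2.7], [8.5, 2.3], [8.6, 1.9]]
[167.50691938 182.16982912]
```

step_arm(commands=[{"translation":[0,-1,0],"roll":0},{"translation":[0,0,0],"roll":0},{"translation":[0,0,0],"roll":0},{"translation":[0,0,0],"roll":0}], fingers=0, grip_force=30)

```text
time: 21.63
tool_pos: [0.4489, 0.0234, 0.1287]
tool_rot: [3.141, -0.0, 0.82]
contact_force: [1.2, -1.1, -1.8]
opening: 0.0282
grip_force: 30.0
```

step_arm(commands=[{"translation":[1.2,0,-8.7],"roll":0},{"translation":[1.6,0,-8.7],"roll":0},{"translation":[1.9,0,-8.6],"roll":0},{"translation":[2.3,0,-8.5],"roll":0},{"translation":[2.7,0,-8.4],"roll":0},{"translation":[0,0,0],"roll":0}])

```text
time: 22.13
tool_pos: [0.4559, 0.031, 0.1734]
tool_rot: [3.14, -0.001, 0.82]
contact_force: [2.3, -2.1, -2.8]
opening: 0.0283
grip_force: 30.0
```

step_arm(commands=[{"translation":[3.0,0,-8.3],"roll":0},{"translation":[3.3,0,-8.2],"roll":0},{"translation":[3.7,0,-8.0],"roll":0},{"translation":[4.0,0,-7.8],"roll":0},{"translation":[4.3,0,-7.7],"roll":0},{"translation":[4.7,0,-7.5],"roll":0},{"translation":[5.0,0,-7.3],"roll":0},{"translation":[5.3,0,-7.1],"roll":0},{"translation":[5.5,0,-6.8],"roll":0},{"translation":[5.8,0,-6.6],"roll":0},{"translation":[6.1,0,-6.4],"roll":0},{"translation":[6.4,0,-6.1],"roll":0},{"translation":[6.6,0,-5.8],"roll":0}])

```text
time: 23.22
tool_pos: [0.4987, 0.0778, 0.2657]
tool_rot: [-3.14, 0.001, 0.82]
contact_force: [-1.7, 0.1, -2.4]
opening: 0.0282
grip_force: 30.0
```

step_arm(commands=[{"translation":[6.8,0,-5.6],"roll":0},{"translation":[7.1,0,-5.3],"roll":0},{"translation":[7.3,0,-5.0],"roll":0},{"translation":[7.5,0,-4.7],"roll":0},{"translation":[7.7,0,-4.3],"roll":0},{"translation":[7.8,0,-4.0],"roll":0},{"translation":[8.0,0,-3.7],"roll":0},{"translation":[8.2,0,-3.3],"roll":0},{"translation":[8.3,0,-3.0],"roll":0},{"translation":[8.4,0,-2.7],"roll":0},{"translation":[8.5,0,-2.3],"roll":0},{"translation":[8.6,0,-1.9],"roll":0},{"translation":[0,0,0],"roll":0},{"translation":[0,0,0],"roll":0},{"translation":[0,0,0],"roll":0},{"translation":[0,0,0],"roll":0},{"translation":[0,0,0],"roll":0},{"translation":[0,0,0],"roll":0}])

```text
time: 24.72
tool_pos: [0.5621, 0.1472, 0.3113]
tool_rot: [-3.139, 0.0, 0.821]
contact_force: [-4.8, 3.4, 1.8]
opening: 0.0281
grip_force: 30.0
```

Run:
```python
from geo import *
import cv2
for c in ['scene','side']:
    im=read_camera(c);cv2.imwrite(f'pics/t_{c}.png',im[:,:,::-1])
    print(c,[([round(float(v),3) for v in d['at']],round(d['confidence'],2)) for d in search_frame(c,'block1')])
```

```text
scene [([0.385, -0.012, 0.019], 0.53), ([0.394, 0.184, 0.02], 0.5)]
side [([0.378, -0.016, 0.023], 0.73), ([0.383, 0.181, 0.019], 0.47)]
```

step_arm(commands=[{"translation":[-8.6,0,1.9],"roll":0},{"translation":[-8.5,0,2.3],"roll":0},{"translation":[-8.4,0,2.7],"roll":0},{"translation":[-8.3,0,3.0],"roll":0},{"translation":[-8.2,0,3.3],"roll":0},{"translation":[-8.0,0,3.7],"roll":0},{"translation":[-7.8,0,4.0],"roll":0},{"translation":[-7.7,0,4.3],"roll":0},{"translation":[-7.5,0,4.7],"roll":0},{"translation":[-7.3,0,5.0],"roll":0},{"translation":[-7.1,0,5.3],"roll":0},{"translation":[-6.8,0,5.6],"roll":0},{"translation":[-6.6,0,5.8],"roll":0},{"translation":[-6.4,0,6.1],"roll":0},{"translation":[-6.1,0,6.4],"roll":0}])

```text
time: 26.17
tool_pos: [0.4853, 0.0631, 0.2464]
tool_rot: [-3.141, -0.0, 0.82]
contact_force: [-1.8, 3.3, -2.1]
opening: 0.0282
grip_force: 30.0
```

step_arm(commands=[{"translation":[-5.8,0,6.6],"roll":0},{"translation":[-5.5,0,6.8],"roll":0},{"translation":[-5.3,0,7.1],"roll":0},{"translation":[-5.0,0,7.3],"roll":0},{"translation":[-4.7,0,7.5],"roll":0},{"translation":[-4.3,0,7.7],"roll":0},{"translation":[-4.0,0,7.8],"roll":0},{"translation":[-3.7,0,8.0],"roll":0},{"translation":[-3.3,0,8.2],"roll":0},{"translation":[-3.0,0,8.3],"roll":0},{"translation":[-2.7,0,8.4],"roll":0},{"translation":[-2.3,0,8.5],"roll":0},{"translation":[-1.9,0,8.6],"roll":0},{"translation":[-1.6,0,8.7],"roll":0},{"translation":[-1.2,0,7],"roll":0},{"translation":[0,0,0],"roll":0},{"translation":[0,0,0],"roll":0}])

```text
time: 27.58
tool_pos: [0.449, 0.0234, 0.1301]
tool_rot: [3.141, 0.0, 0.82]
contact_force: [0.5, -1.0, -0.9]
opening: 0.0285
grip_force: 30.0
```

Run:
```python
from geo import *
import cv2
s=observe();print(s['tool_pos'],s['contact_force'])
o=[]
for c in ['scene','side']:
    im=read_camera(c);cv2.imwrite(f'pics/u_{c}.png',im[:,:,::-1])
    print(c,[([round(float(v),3) for v in d['at']],round(d['confidence'],2)) for d in search_frame(c,'block1')])
    im=im[120:250,300:470] if c=='scene' else im[90:220,230:400]
    o.append(cv2.resize(im[:,:,::-1],None,fx=2.3,fy=2.3,interpolation=cv2.INTER_CUBIC))
cv2.imwrite('pics/u.png',np.hstack(o))
```

```text
[0.44896976 0.02336294 0.13006353] [ 0.52952124 -1.00871221 -0.87175594]
scene [([0.399, -0.014, 0.01], 0.63), ([0.644, 0.239, 0.025], 0.61), ([0.63, 0.289, 0.028], 0.56), ([0.681, -0.228, 0.075], 0.56), ([0.66, 0.257, 0.052], 0.44), ([0.51, -0.264, 0.06], 0.2)]
side [([0.382, 0.182, 0.02], 0.66), ([0.668, 0.255, 0.052], 0.52), ([0.782, -0.034, 0.082], 0.29)]
```

step_arm(commands=[{"translation":[0,0,1.5],"roll":0},{"translation":[0,0,0],"roll":0}])

```text
time: 27.95
tool_pos: [0.4489, 0.0233, 0.1291]
tool_rot: [3.141, -0.0, 0.82]
contact_force: [0.6, -3.8, -0.4]
opening: 0.0283
grip_force: 30.0
```

step_arm(commands=[{"translation":[0,0,0],"roll":0},{"translation":[0,0,0],"roll":0},{"translation":[0,0,0],"roll":0},{"translation":[0,0,0],"roll":0},{"translation":[0,0,0],"roll":0},{"translation":[0,0,0],"roll":0},{"translation":[0,0,0],"roll":0},{"translation":[0,0,-15],"roll":0},{"translation":[0,0,-25],"roll":0},{"translation":[0,0,-25],"roll":0},{"translation":[0,0,-25],"roll":0},{"translation":[0,0,-25],"roll":0},{"translation":[-10,25,-10],"roll":0},{"translation":[-10,25,0],"roll":0},{"translation":[-10,25,0],"roll":0},{"translation":[0,25,0],"roll":0},{"translation":[0,25,0],"roll":0},{"translation":[0,0,0],"roll":0},{"translation":[0,0,0],"roll":0}], fingers=1)

```text
time: 29.53
tool_pos: [0.5197, -0.0843, 0.2532]
tool_rot: [-3.14, 0.0, 0.818]
contact_force: [-0.4, 0.6, -1.0]
opening: 0.0917
grip_force: 0.0
```

Run:
```python
from geo import *
import cv2
s=observe();print(s['time'],s['tool_pos'],s['contact_force'])
o=[]
for c in ['scene','side']:
    im=read_camera(c);cv2.imwrite(f'pics/v_{c}.png',im[:,:,::-1])
    for n in ['block1','pan_ball','scanner','jar','bundle','tube']:
        print(c,n,[([round(float(v),3) for v in d['at']],round(d['confidence'],2)) for d in search_frame(c,n)])
    a=cv2.imread(f'pics/{c}0.png').astype(int)
    m=(abs(a-im[:,:,::-1].astype(int)).sum(2)>60).astype(np.uint8)
    n,l,st,ce=cv2.connectedComponentsWithStats(m)
    print('diff',c,[st[i].tolist() for i in range(1,n) if st[i,4]>15])
    K=get_calibration(c);T=np.linalg.inv(K['world_from_camera'])
    im=im[120:250,300:470] if c=='scene' else im[90:220,230:400]
    o.append(cv2.resize(im[:,:,::-1],None,fx=2.3,fy=2.3,interpolation=cv2.INTER_CUBIC))
cv2.imwrite('pics/v.png',np.hstack(o))
```

```text
29.5333 [ 0.51973685 -0.08427685  0.25321286] [-0.38313846  0.62265444 -1.04047979]
scene block1 [([0.583, 0.172, 0.125], 0.69), ([0.386, -0.012, 0.018], 0.5)]
scene pan_ball [([0.533, 0.124, 0.128], 0.65)]
scene scanner [([0.676, -0.231, 0.076], 0.7), ([0.646, 0.237, 0.03], 0.17)]
scene jar [([0.804, -0.019, 0.108], 0.93), ([0.69, -0.197, 0.009], 0.59), ([0.677, -0.23, 0.077], 0.35)]
scene bundle [([0.44, 0.319, 0.078], 0.73)]
scene tube [([0.572, 0.423, 0.035], 0.86)]
diff scene [[233, 0, 8, 10, 71], [223, 0, 117, 173, 8553], [401, 0, 69, 34, 1263], [251, 81, 32, 7, 146], [342, 144, 20, 16, 207], [364, 152, 19, 14, 204], [336, 160, 40, 23, 408], [411, 193, 4, 11, 23], [422, 196, 6, 5, 19]]
side block1 [([0.38, -0.015, 0.023], 0.76), ([0.385, 0.18, 0.02], 0.45)]
side pan_ball [([0.517, 0.086, 0.137], 0.88), ([0.665, -0.257, 0.075], 0.6)]
side scanner [([0.667, -0.254, 0.076], 0.59)]
side jar [([0.784, -0.034, 0.084], 0.92)]
side bundle [([0.42, 0.3, 0.069], 0.91), ([0.785, -0.033, 0.082], 0.62)]
side tube []
diff side [[23, 0, 34, 5, 104], [0, 0, 360, 262, 31062], [373, 253, 5, 11, 23], [390, 286, 5, 12, 17]]
```

No pictures are left to view, so I'll check for wood-coloured pixels on the pan floor and look for blocks over the bin numerically.

Run:
```python
from geo import *
import cv2
h=np.array([.598,.173]);a=np.radians(47);X=np.array([np.cos(a),np.sin(a)]);Y=np.array([-X[1],X[0]])
def rect(x0,x1,z,c,N=(24,20),w=.05):
    K=get_calibration(c);T=np.linalg.inv(K['world_from_camera']);g=[]
    for x in np.linspace(x0,x1,N[0]):
        for y in np.linspace(-w,w,N[1]):
            p=np.array([*(h+x*X+y*Y),z]);q=T[:3,:3]@p+T[:3,3];u=K['camera_matrix']@(q*[1,-1,-1]);g.append(u[:2]/u[2])
    return np.array(g,np.float32).reshape(*N,2)
for f,c in [('scene0','scene'),('v_scene','scene'),('side0','side'),('v_side','side')]:
    im=cv2.imread(f'pics/{f}.png');g=rect(-.14,.0,.126,c)
    s=cv2.remap(im,g[...,0],g[...,1],cv2.INTER_LINEAR).astype(int)
    print(f);print('\n'.join(''.join('#' if p[2]-p[0]>25 else '.' for p in r) for r in s))
# bin floor, brightness/hue
im=cv2.imread('pics/v_scene.png');o=cv2.imread('pics/scene0.png');g=rect(.0,.14,.02,'scene',(28,30),.075)
d=abs(cv2.remap(im,g[...,0],g[...,1],1).astype(int)-cv2.remap(o,g[...,0],g[...,1],1)).sum(2)
print('bin diff');print('\n'.join(''.join('#' if p>35 else '+' if p>18 else '.' for p in r) for r in d))
```

```text
scene0
..................#.
......###.......####
.....#######...#####
....#######....#####
....#######....#####
....#######....#####
....#######....#####
....######....######
....######....######
.....####...........
....................
.....#######......##
.....#######..######
.....#######..######
....########..######
....#######....#####
....#######....#####
....#######....#####
....#######.....####
................#...
....................
....................
....................
....................
v_scene
....................
....................
....................
....................
....................
....................
....................
....................
....................
....................
....................
....................
....................
....................
....................
....................
....................
....................
....................
....................
....................
....................
....................
....................
side0
....................
....................
....................
........
[... 1120 characters left out ...]
..................
..............................
..............................
..............................
..............................
..............................
..............................
..............................
.................+............
.......................++.....
...................+####......
...................+####+.....
.................+###.+#+.....
.................###.+#++.....
................++++++++++....
.................+++..+++#....
.................++...##++..#.
....................+###+++++.
.....................####+....
......................###+....
..............................
..............................
..............................
```

step_arm(commands=[{"translation":[5,-25,-15],"roll":0},{"translation":[5,-25,-15],"roll":0},{"translation":[10,-25,-15],"roll":0},{"translation":[15,-15,-15],"roll":0},{"translation":[15,-15,-10],"roll":0},{"translation":[15,0,-10],"roll":0},{"translation":[15,0,0],"roll":0},{"translation":[20,0,0],"roll":0},{"translation":[20,0,0],"roll":0},{"translation":[0,0,0],"roll":0},{"translation":[0,0,0],"roll":0},{"translation":[0,0,0],"roll":0}])

```text
time: 31.23
tool_pos: [0.5244, 0.0754, 0.3337]
tool_rot: [-3.141, 0.001, 0.82]
contact_force: [0.0, -0.2, -0.5]
opening: 0.0921
grip_force: 0.0
```

Run:
```python
from geo import *
import cv2
s=observe();print(s['time'],s['tool_pos'])
K=get_calibration('wrist');np.save('w6.npy',K['world_from_camera']);im=read_camera('wrist');cv2.imwrite('pics/w6.png',im[:,:,::-1])
h=np.array([.598,.173]);a=np.radians(47);X=np.array([np.cos(a),np.sin(a)]);Y=np.array([-X[1],X[0]])
for n in ['block1','pan','station']:
  for d in search_frame('wrist',n):
    p=np.array(d['at']);print(n,p.round(3),round(d['confidence'],2),'st',((p[:2]-h)@X).round(3),((p[:2]-h)@Y).round(3))
```

```text
31.2333 [0.5243612  0.07538009 0.33371634]
block1 [0.645 0.235 0.031] 0.9 st 0.077 0.008
block1 [0.623 0.257 0.029] 0.77 st 0.079 0.039
block1 [0.389 0.178 0.019] 0.77 st -0.139 0.156
block1 [0.388 0.003 0.023] 0.61 st -0.267 0.038
pan [0.537 0.122 0.128] 0.83 st -0.079 0.01
pan [0.645 0.234 0.033] 0.26 st 0.077 0.008
```

```bash
python3 -c "
from cell import *
print(hand_in())"
```

```text
the job is handed in; nothing more can be done
None
```

The job is handed in at about 31 s with no verdict returned: the scanner was aimed at the code and held for about 3 s, then laid back in its rest as it was; the pan was tipped, emptied and lowered to level, the bystanders are where they were, and my last checks put three to four block detections in the bin and none elsewhere, so all four being in is very likely but not individually confirmed.

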